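# Turn the microscope lamp up by four clicks

### The arm

A 6-joint arm with a two-finger parallel gripper is mounted at the origin on the work surface. World frame = base frame: x ahead of the robot, y to its left, z up, the work surface at z = 0. Lengths are in mm, angles in rad, forces in N, time in s.
With the tool pointing down it reaches from about 350 to 775 mm from the base axis. Payload 7.3 kg.
Tool frame: the origin (TCP) lies between the finger pads; the fingertips stand 22 mm ahead of it and the grasp point (between the pads) lies 3 mm ahead of it (nose_length is the distance from the TCP to the fingertips, in mm); z points along the fingers, y is the direction in which the jaws open and shut (so a half turn about z gives the same grasp; the last joint's range is limited). The gripper opens to 92 mm and grips with 3 to 60 N. Pads are 19 mm wide; open, the fingers measure 130 mm over their backs; the gripper's body (75 mm by 190 mm) begins 47 mm behind the grasp point.
Start: joints at [-1.258, 0.342, 1.524, -0, 1.275, -0.146], TCP at [232.532, -470.714, 248.741] pointing down, gripper open.
Joint ranges: [-2.53, 2.53], [-0.77, 2.02], [0.04, 2.7], [-1, 4.14], [0.28, 2.66], [-3.11, 3.11]. Speed limits (rad/s): [2.57, 2.57, 3.14, 3.14, 3.14, 3.14].

### API

Orientations are given as [roll, pitch, yaw] about the fixed x, y, z axes, in that order (R = Rz(yaw) Ry(pitch) Rx(roll)).
In Python, from plant import get_obs, capture, close_job, nose_length gives the robot as it stands.
- The arm moves only by the tool step_arm, never from a script. Its argument "increments" is text: rows parted by semicolons, each of 7 numbers parted by spaces: the turn, a rotation vector about the tool's x, y, z in rad, then the shift along the tool's x, y, z in mm, then the opening, from -1 (shut) to 1 (fully open). A call has 1 to 20 rows; each row is the pose to reach, as a shift and turn from the pose commanded when the call began, along the tool's axes at that moment; what a row does not reach only later rows make up. A row lasts 1/8 s, in which the tool goes at most 62.5 mm and 10.7 degrees, less where a joint would pass 70% of its speed; a pose out of reach is approached as far as the arm can. A call with a gripper value outside its range is refused whole. The fingers move at their own pace and stop on an object; the grip force is fixed at half the most. Time passes only in rows, so rows that repeat a pose let the fingers close. It gives the time, the measured TCP pose, the force and the opening at its end, in the units of the state.
- get_obs(): the state, without advancing time (a new reading comes with each control period).
- capture(name): name is "scene" or "top"; returns a dict with "frame" (400x640x3 uint8, red, green, blue), "K" (3x3 intrinsics, pixels), "extrinsics" (4x4, takes a point from world to camera coordinates). Camera axes: x right, y down, z forward; pixel columns grow to the right and rows downward; lengths in mm; the calibration is good to about 2 mm. A picture is of the moment at which its call begins. There is no depth.
- close_job(): hands the job in, once; it reports no verdict.
The state is a dict: "time": time; "joint_positions": joint angles; "dq": joint speeds; "tau": joint torques, N m; "tool_pos": TCP position; "tcp_rot": TCP orientation; "contact_force": force on the tool from outside, world axes, zero at the start; "moment": the same for the moment, N m; "grip_width": finger opening in mm.
Only numpy, scipy, OpenCV 4.12 (cv2) and the standard library are available. Lean on these libraries where they do the work, as an engineer would, in place of code of your own. Each camera call takes 0.05 s, during which the arm holds its last target.

### The job

Turn the microscope lamp up: with a fingertip, gently push the peg on the control unit's dial round clockwise (seen from above) by exactly four clicks from where it stands now, never going past the fourth click, and leave the dial resting in that click stop. Do not pinch or lift anything, leave the control unit where it stands and the things around it undisturbed, and finish with the hand clear.

Things in the scene. Friction and masses are not known exactly. Their poses are not given: they have to be found in the camera images.
- unit: Loose cream box, the lamp's control unit, 170 (x) by 130 (y) by 55 mm high, 2.5 kg, on rubber feet on the table. Origin: centre of its underside; z up. A round black dial lies flat on its top. Eight small dark ticks on the top, 24 degrees apart, 48 to 58 mm from the dial's axis, mark the click stops: first 84 degrees from the unit's +x on its +y side, last 84 degrees on its -y side.
- dial_axis (a point): Centre of the dial's upper face, 67 mm above the table, 15 mm from the unit's centre towards its -x; fixed to the unit, axes like the unit's. The dial is a flat black disc, 92 mm across, 12 mm thick, axis vertical; apart from the peg its face is flat (a hub plate 32 mm across stands 2 mm proud), so a fingertip can sweep close over it.
- peg_top (a point): Centre of the top end of the dial's finger peg: one upright round metal peg, 12 mm in diameter, 28 mm tall, on the dial's face 38 mm from its axis; top 95 mm above the table. It goes round with the dial, 16 mm a click. Leaving a stop takes about 2 to 4 N at the peg; half way the dial passes a crest, snaps forward into the next stop by itself and stays there. Over 20 N on the dial is too much.
- dial (a joint): Angle of the dial in rad, growing clockwise seen from above. The peg's direction, counter-clockwise from the unit's +x axis, is 84 degrees minus this angle. Eight click stops at 0, 0.419, 0.838, ... 2.932 (24 degrees apart); end stops 0.04 rad outside the first and last. At the start it rests in the first, second or third click stop.
- eyepiece: Bystander: black eyepiece standing upright, 34 mm across, 62 mm tall. Origin: centre of its underside.
- slide_tray: Bystander: small open wooden tray with glass slides, 85 by 60 mm, about 29 mm high. Origin: centre of its underside.
- dish: Bystander: flat covered glass dish, 62 mm across, 16 mm high. Origin: centre of its underside.
- lens: Bystander: dark metal lens standing upright, 48 mm across, 45 mm tall. Origin: centre of its underside.
Mind the look-alikes: they are no part of the job. There is more than one size of the unit; the job needs the largest.

How it is judged:
By the outcome, as a careful person would: the job done as asked, in the order asked, and still so for the second after the job is handed in, with the robot touching nothing.
It also fails if it takes over 48 s, if anything falls off the work surface, if the arm or the gripper's body presses on something with over 40 N, if the wrist force passes 120 N, or if a joint passes its speed limit or range.

## Working session

There is one attempt and no reset: what is moved stays moved. The work goes in short steps, Python scripts to look and compute and a tool call to move; the robot and the scene stay as the last step left them, time stands still between calls to the robot, and variables do not carry over. Pictures are saved under pics/ and viewed, and the job is handed in when it is done.

Besides the shell and the picture viewer there is one more tool, called after "Call:" by a JSON object that holds its "api" and its "payload", one argument or row to a line. step_arm: Moves the arm, as the interface text tells. Its arguments: {"type":"object","properties":{"increments":{"type":"string"}},"required":["increments"]}

```bash
mkdir -p pics
python3 - <<'E'
from plant import *
import cv2,numpy as np
print(get_obs(), nose_length)
for n in("scene","top"):
    c=capture(n); cv2.imwrite(f"pics/{n}0.png",c["frame"][:,:,::-1]); print(n,c["K"],c["extrinsics"])
    np.savez(f"{n}0.npz",**c)
E
```

```text
{'time': 0.0, 'joint_positions': array([-1.25798238e+00,  3.42736425e-01,  1.52502063e+00,  6.22320112e-06,
        1.27542249e+00, -1.45983376e-01]), 'dq': array([-0.00202422,  0.00099548,  0.00026658, -0.00109945,  0.00065331,
       -0.00132279]), 'tau': array([ 4.26207798e-04, -4.31237698e+01, -2.44217741e+01,  7.15392851e-02,
        5.61062491e-02, -1.20130626e-04]), 'tool_pos': array([ 232.4173978 , -470.32572376,  248.03657728]), 'tcp_rot': array([-3.14002351e+00, -2.36725074e-04,  4.58795319e-01]), 'contact_force': array([-0.29564424,  0.55694861,  0.07479895]), 'moment': array([ 0.00596878,  0.06262768, -0.00127092]), 'grip_width': 91.9452455181353} 22.0
scene [[415.83283198   0.         328.96796329]
 [  0.         415.83283198 201.09878113]
 [  0.           0.           1.        ]] [[ 7.75717066e-03  9.99947990e-01 -6.62140925e-03 -5.03352041e+01]
 [ 6.69605687e-01 -1.01121475e-02 -7.42647944e-01 -2.89513975e+02]
 [-7.42676276e-01  1.32711356e-03 -6.69649302e-01  1.36201794e+03]
 [ 0.00000000e+00  0.00000000e+00  0.00000000e+00  1.00000000e+00]]
top [[415.35493503   0.         317.99585343]
 [  0.         415.35493503 201.418418  ]
 [  0.           0.           1.        ]] [[-2.48606915e-02 -9.99665466e-01  7.13457184e-03  6.32536485e+01]
 [-9.93600862e-01  2.39220506e-02 -1.10385975e-01  5.38504627e+02]
 [ 1.10178373e-01 -9.83318839e-03 -9.93863187e-01  7.67090820e+02]
 [ 0.00000000e+00  0.00000000e+00  0.00000000e+00  1.00000000e+00]]
```

View pics/scene0.png

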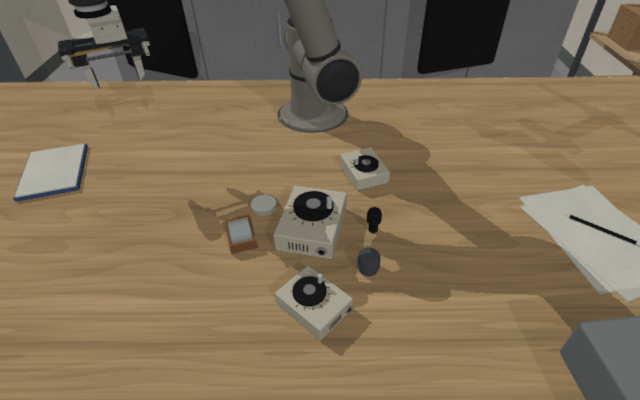

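View pics/top0.png

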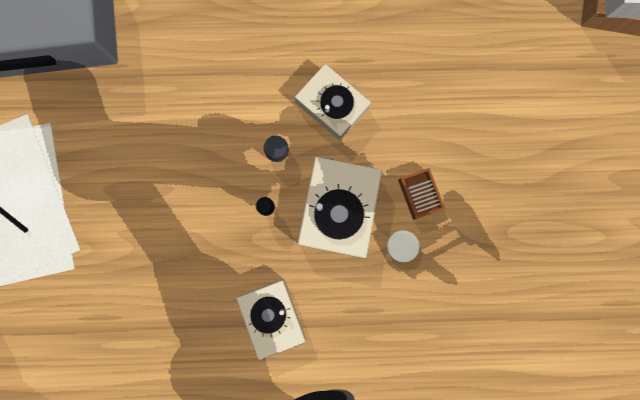

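Three boxes could be the unit. In the top view they are at (340,207), (333,100) and (271,320), and in the scene view at (312,220), (314,300) and (364,167). The middle one at top (340,207) is clearly the largest, with its peg at about (320,207). I'll check it in a close crop and measure it.

```bash
cat > h.py <<'E'
import numpy as np,cv2
def ray(c,uv,z):
    K,E=c["K"],c["extrinsics"];R,t=E[:3,:3],E[:3,3]
    o=-R.T@t; d=R.T@np.linalg.inv(K)@np.array([uv[0],uv[1],1.])
    return o+d*(z-o[2])/d[2]
def proj(c,p):
    q=c["K"]@(c["extrinsics"][:3,:3]@np.array(p,float)+c["extrinsics"][:3,3]); return q[:2]/q[2]
def tri(c1,u1,c2,u2):
    P=[c["K"]@c["extrinsics"][:3] for c in(c1,c2)]
    X=cv2.triangulatePoints(P[0],P[1],np.array(u1,float),np.array(u2,float)); return (X[:3]/X[3]).ravel()
E
python3 - <<'E'
import cv2
a=cv2.imread("pics/top0.png")[145:270,280:400]; b=cv2.imread("pics/scene0.png")[175:265,260:360]
a=cv2.resize(a,(570,594),interpolation=3);cv2.imwrite("pics/ct.png",a)
cv2.imwrite("pics/cs.png",cv2.resize(b,(600,540),interpolation=3))
E
```

```text
(no output)
```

View pics/ct.png

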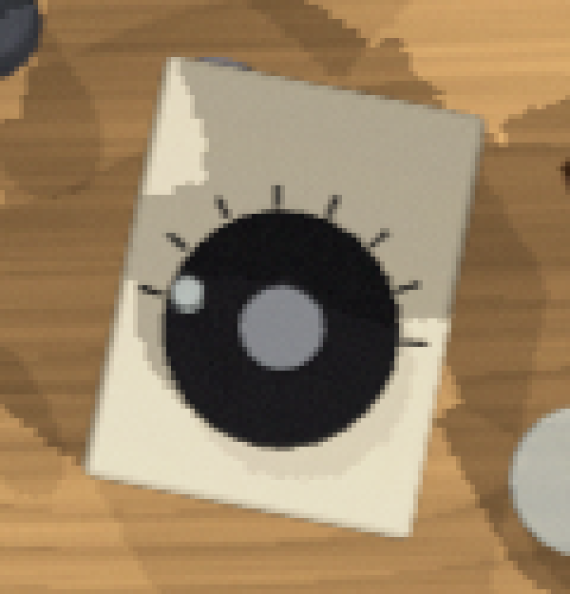

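View pics/cs.png

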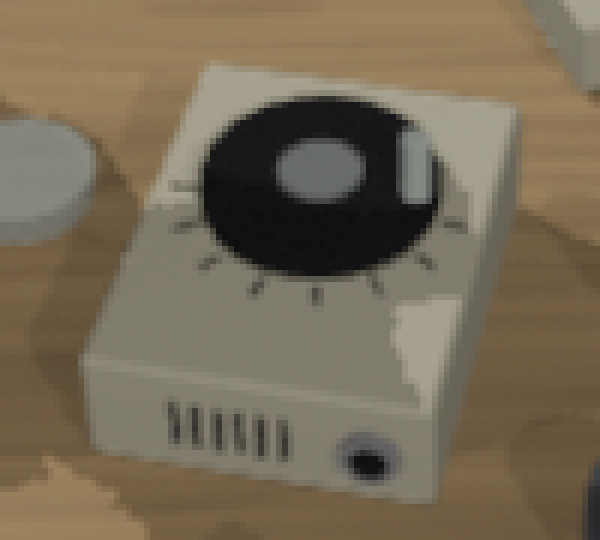

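The crop confirms it: the largest cream box with 8 ticks, the first at crop (150,290) and the peg at (187,294). Now I'll measure it.

Run:
```python
from h import *
T=dict(np.load("top0.npz"));S=dict(np.load("scene0.npz"))
f=lambda p:(p[0]/4.75+280-.4,p[1]/4.75+145-.4)
g=lambda p:(p[0]/6+260-.4,p[1]/6+175-.4)
C=[ray(T,f(p),55) for p in[(172,58),(484,118),(411,536),(88,472)]]
C=np.array(C);print(C.round(1)); print([np.linalg.norm(C[i]-C[i-1]).round(1) for i in range(4)])
ux=(C[0]+C[1]-C[2]-C[3]);uy=(C[0]+C[3]-C[1]-C[2]); print("yaw",np.degrees([np.arctan2(ux[1],ux[0]),np.arctan2(-uy[0],uy[1])]))
yaw=np.arctan2(ux[1],ux[0]); cen=C.mean(0);print("cen",cen)
print("axis from cen",cen-15*np.array([np.cos(yaw),np.sin(yaw),0]))
ax=ray(T,f((281,327)),69);print("axis hub top",ax, "scene",ray(S,g((321,170)),69))
fr=T["frame"];bl=cv2.cvtColor(fr,cv2.COLOR_RGB2GRAY)<60
pk=ray(T,f((187,292)),95);print("peg",pk,"scene",ray(S,g((414,135)),95))
for p in[(150,290),(177,241),(223,208),(278,196),(333,208),(379,240),(406,287),(413,343)]:
    q=ray(T,f(p),55)-ax; print("tick",np.degrees(np.arctan2(q[1],q[0]))-np.degrees(yaw),np.linalg.norm(q[:2]))
q=pk-ax;print("peg dir",np.degrees(np.arctan2(q[1],q[0]))-np.degrees(yaw),np.linalg.norm(q[:2]))
# bystanders
for n,uv,z in[("eyepiece",(265,206),62),("lens",(276,149),45),("dish",(403,246),16),("tray",(422,194),29),("small far",(333,100),50),("small near",(270,320),40)]:print(n,ray(T,uv,z).round())
for n,a,b in[("eyep",(265,206),(374,212)),("hub",f((281,327)),g((321,170))),("peg",f((187,292)),g((414,135)))]:print(n,tri(T,a,S,b))
```

```text
[[621.5  52.3  55. ]
 [594.5 -70.2  55. ]
 [431.8 -35.2  55. ]
 [459.4  88.7  55. ]]
[np.float64(166.1), np.float64(125.4), np.float64(166.4), np.float64(127.0)]
yaw [-12.39590258 -12.49077017]
cen [526.79696765   8.90858983  55.        ]
axis from cen [512.14665317  12.12857205  55.        ]
axis hub top [512.63411387  13.27305791  69.        ] scene [515.20891259  11.18592206  69.        ]
peg [524.36911258  49.20247826  95.        ] scene [525.37980973  46.08745699  95.        ]
tick 83.73019765693824 52.63937744852598
tick 59.69156279941901 52.8814077940034
tick 35.32060602568493 52.6312186034971
tick 11.070756953631138 52.72861822212024
tick -13.134546720048505 52.57891779877665
tick -37.12706866791413 52.93629552148545
tick -60.31747753205221 52.53174189610013
tick -84.58043228810268 52.456017942737915
peg dir 84.30821622484483 37.79726764112145
eyepiece [530. 148.  62.]
lens [641. 128.  45.]
dish [ 451. -112.   16.]
tray [ 550. -151.   29.]
small far [733.  17.  50.]
small near [322. 144.  40.]
eyep [530.96552435 148.13037109  54.06610307]
hub [512.82078374  12.10113798  66.76464882]
peg [524.44907296  47.63871674  94.14687972]
```

Two views give the dial axis at about (513, 12.3), unit yaw −12.4°, and the peg at +84°, so the dial is in the first stop. The target peg direction is −12° in the unit frame. I'll shut the gripper and go above the pre-contact spot, with the tool's −x face as pusher.

```bash
cat >> h.py <<'E'
AX=np.array([513.0,12.3]);YAW=np.radians(-12.4)
def toolshift(p0,yaw0,p1):   # tool pointing down
    d=np.array(p1,float)-p0; c,s=np.cos(yaw0),np.sin(yaw0)
    return np.array([c*d[0]+s*d[1], s*d[0]-c*d[1], -d[2]])
def pose(pegdeg,gap,z,half=15.5):  # pegdeg in unit frame; gap behind contact
    a=np.radians(pegdeg)+YAW; r=np.array([np.cos(a),np.sin(a)]); t=np.array([r[1],-r[0]])
    xy=AX+38*r-(half+gap)*t
    return np.array([*xy,z]), (np.arctan2(t[1],t[0])+2*np.pi)%(2*np.pi)-np.pi
E
python3 - <<'E'
from h import *
p,y=pose(84,8,248.741);print(p,y,toolshift([232.532,-470.714,248.741],.459,p),-(y-.459))
E
```

```text
[502.69607713  55.77504081 248.741     ] 2.820452071222836 [ 475.46294822 -352.29862834   -0.        ] -2.361452071222836
```

Call:
{"api": "step_arm", "payload": {
  "increments": "0 0 -0.18 36 -27 0 -1; 0 0 -0.36 73 -54 0 -1; 0 0 -0.54 109 -81 0 -1; 0 0 -0.72 146 -108 0 -1; 0 0 -0.9 182 -135 0 -1; 0 0 -1.08 219 -162 0 -1; 0 0 -1.26 255 -189 0 -1; 0 0 -1.44 291 -216 0 -1; 0 0 -1.62 328 -243 0 -1; 0 0 -1.8 364 -270 0 -1; 0 0 -1.98 401 -297 0 -1; 0 0 -2.16 437 -324 0 -1; 0 0 -2.361 475.5 -352.3 0 -1; 0 0 -2.361 475.5 -352.3 0 -1; 0 0 -2.361 475.5 -352.3 0 -1; 0 0 -2.361 475.5 -352.3 0 -1"
}}

```text
time: 2.1
tool_pos: [502.4, 54.7, 248.7]
tcp_rot: [-3.141, -0.0, 2.817]
contact_force: [0.8, -0.9, -0.3]
grip_width: 0.6
```

Call:
{"api": "step_arm", "payload": {
  "increments": "0 0 0 0 0 40 -1; 0 0 0 0 0 80 -1; 0 0 0 0 0 110 -1; 0 0 0 0 0 110 -1; 0 0 0 0 0 110 -1"
}}

```text
time: 2.72
tool_pos: [503.5, 55.1, 140.0]
tcp_rot: [3.141, 0.002, 2.819]
contact_force: [-0.4, 0.3, 0.1]
grip_width: 0.4
```

```bash
cat > snap.py <<'E'
import sys
from plant import *
from h import *
n=sys.argv[1]; o=get_obs(); print(o["time"],o["tool_pos"],o["tcp_rot"],o["contact_force"],o["moment"])
s=capture("scene");t=capture("top"); np.savez(f"s{n}.npz",**s);np.savez(f"t{n}.npz",**t)
a=cv2.resize(s["frame"][150:270,240:380,::-1],(560,480),interpolation=3)
b=cv2.resize(t["frame"][140:275,275:405,::-1],(230*2,480),interpolation=3)
cv2.imwrite(f"pics/n{n}.png",cv2.resize(np.hstack([a,b]),(800,376)))
E
python3 snap.py 1
```

```text
2.725 [503.51279627  55.13173919 139.96552375] [3.14118218e+00 1.82854333e-03 2.81854743e+00] [-0.40613849  0.28101129  0.09014457] [ 0.1028524  -0.1110707   0.01690881]
```

View pics/n1.png

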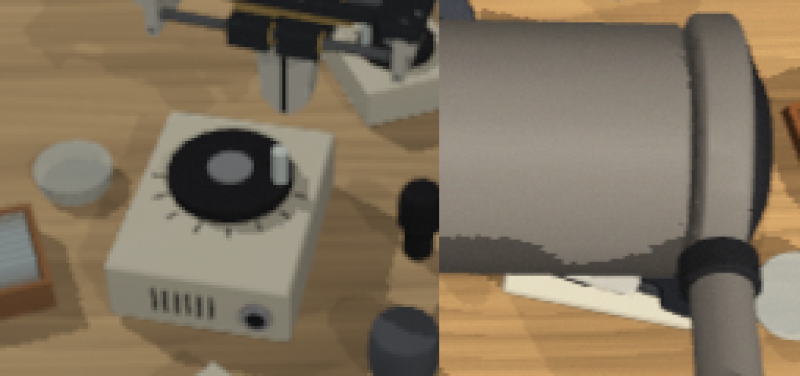

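The scene view shows the shut fingers above and behind the peg, on its counter-clockwise side. The peg is still in the first stop, and the top view is blocked by the arm. I'll descend until the tips are at about z = 76.

Call:
{"api": "step_arm", "payload": {
  "increments": "0 0 0 0 0 15 -1; 0 0 0 0 0 30 -1; 0 0 0 0 0 41 -1; 0 0 0 0 0 41 -1; 0 0 0 0 0 41 -1"
}}

```text
time: 3.45
tool_pos: [503.0, 55.8, 97.7]
tcp_rot: [-3.142, 0.0, 2.82]
contact_force: [-0.1, -0.4, 0.5]
grip_width: 0.2
```

```bash
python3 snap.py 2
python3 - <<'E'
from h import *
# rows relative to commanded pose (gap 8 at 84 deg), arc about axis
p0,y0=pose(84,8,0)
print("axis in tool",toolshift(p0,y0,[*AX,0]))
p,y=pose(84,0,0);print("gap0",toolshift(p0,y0,p))
for d in range(84,-25,-6):
    p,y=pose(d,0,0);print(d,(-(y-y0)).round(3),toolshift(p0,y0,p)[:2].round(1))
E
```

```text
3.45 [503.03631939  55.75622031  97.74798154] [-3.14155925e+00  1.97038804e-04  2.81990390e+00] [-0.05594726 -0.37466768  0.53439053] [ 0.09285986 -0.08085009  0.04785956]
axis in tool [-23.5 -38.   -0. ]
gap0 [-8.00000000e+00  1.95399252e-14 -0.00000000e+00]
84 -0.0 [-8.  0.]
78 0.105 [-12.1   1.4]
72 0.209 [-16.2   2.4]
66 0.314 [-20.5   2.9]
60 0.419 [-24.8   3. ]
54 0.524 [-29.1   2.7]
48 0.628 [-33.3   1.9]
42 0.733 [-37.4   0.6]
36 0.838 [-41.4  -1.1]
30 0.942 [-45.1  -3.1]
24 1.047 [-48.7  -5.6]
18 1.152 [-51.9  -8.4]
12 1.257 [-54.9 -11.5]
6 1.361 [-57.4 -14.9]
0 1.466 [-59.7 -18.6]
-6 1.571 [-61.5 -22.5]
-12 1.676 [-62.9 -26.6]
-18 1.78 [-63.9 -30.7]
-24 1.885 [-64.4 -35. ]
```

View pics/n2.png

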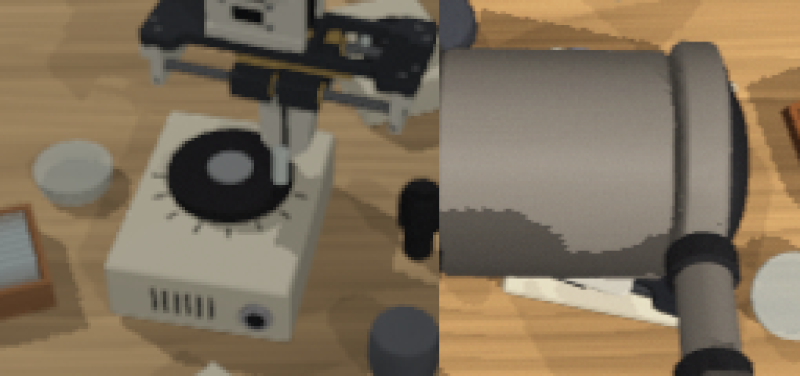

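The tips are behind the peg at z ≈ 75.7 with no contact. I'll push slowly to the middle of the first click.

Call:
{"api": "step_arm", "payload": {
  "increments": "0 0 0 -2 0 0 -1; 0 0 0 -4 0 0 -1; 0 0 0 -6 0 0 -1; 0 0 0 -7 0 0 -1; 0 0 0 -8 0 0 -1; 0 0 0.035 -9.4 0.5 0 -1; 0 0 0.07 -10.7 0.9 0 -1; 0 0 0.105 -12.1 1.4 0 -1; 0 0 0.105 -12.1 1.4 0 -1"
}}

```text
time: 4.68
tool_pos: [515.3, 53.1, 97.8]
tcp_rot: [3.141, 0.001, 2.714]
contact_force: [-0.4, 0.8, 0.1]
grip_width: 0.6
```

```bash
python3 snap.py 3
```

```text
4.675 [515.27129235  53.09509853  97.75247739] [3.14144698e+00 1.03932953e-03 2.71421905e+00] [-0.3541089   0.79579712  0.1327575 ] [ 0.16544053 -0.08960362  0.00149449]
```

View pics/n3.png

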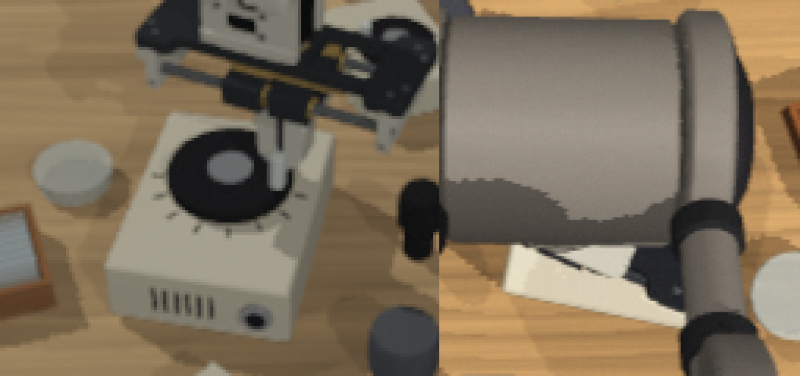

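The force is still low and the peg has barely moved. I'll continue in small pieces.

Call:
{"api": "step_arm", "payload": {
  "increments": "0 0 0.035 -1.3 0.5 0 -1; 0 0 0.07 -2.7 1 0 -1; 0 0 0.07 -2.7 1 0 -1"
}}

```text
time: 5.15
tool_pos: [517.9, 52.8, 97.7]
tcp_rot: [-3.142, 0.001, 2.644]
contact_force: [0.3, 0.7, -0.9]
grip_width: 0.6
```

Call:
{"api": "step_arm", "payload": {
  "increments": "0 0 0.035 -1.3 0.5 0 -1; 0 0 0.07 -2.7 1 0 -1; 0 0 0.07 -2.7 1 0 -1"
}}

```text
time: 5.52
tool_pos: [520.6, 52.5, 97.7]
tcp_rot: [-3.142, 0.0, 2.574]
contact_force: [-1.3, -0.7, -0.4]
grip_width: 0.6
```

```bash
python3 snap.py 4
```

```text
5.525 [520.62302452  52.54364673  97.69642257] [-3.14155395e+00  2.11524914e-04  2.57414917e+00] [-1.34788304 -0.72228434 -0.44649992] [ 0.06330233 -0.11839757  0.00853768]
```

View pics/n4.png

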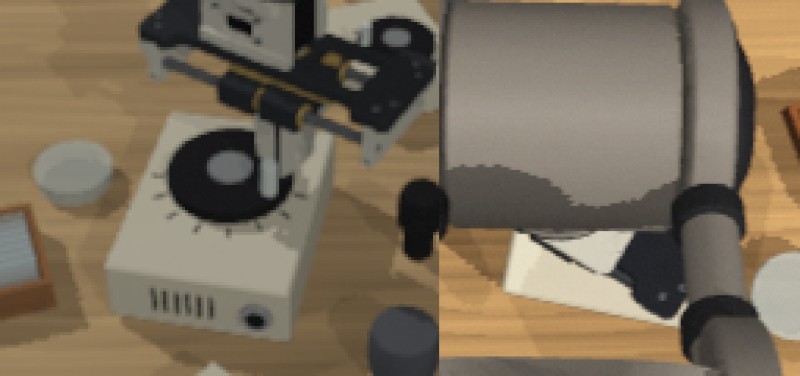

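Run:
```python
from h import *
S=dict(np.load("s4.npz"))
for d in [84,78,72,66,60,48,36,24,12,0,-6,-12,-18,-36]:
    a=np.radians(d)+YAW
    o=[]
    for z in(95,67):
        u,v=proj(S,[AX[0]+38*np.cos(a),AX[1]+38*np.sin(a),z]); o+=[round((u-240)*3.137),round((v-150)*3.133)]
    print(d,o)
a=cv2.resize(S["frame"][175:225,290:350,::-1],(720,600),interpolation=3);cv2.imwrite("pics/z4.png",a)
```

```text
84 [281, 147, 281, 177]
78 [279, 151, 279, 180]
72 [277, 154, 277, 184]
66 [273, 157, 274, 187]
60 [270, 160, 270, 190]
48 [261, 166, 262, 195]
36 [251, 170, 252, 199]
24 [240, 172, 241, 202]
12 [228, 173, 230, 203]
0 [217, 172, 218, 202]
-6 [211, 171, 213, 201]
-12 [206, 170, 208, 199]
-18 [201, 168, 203, 198]
-36 [188, 161, 190, 190]
```

View pics/z4.png

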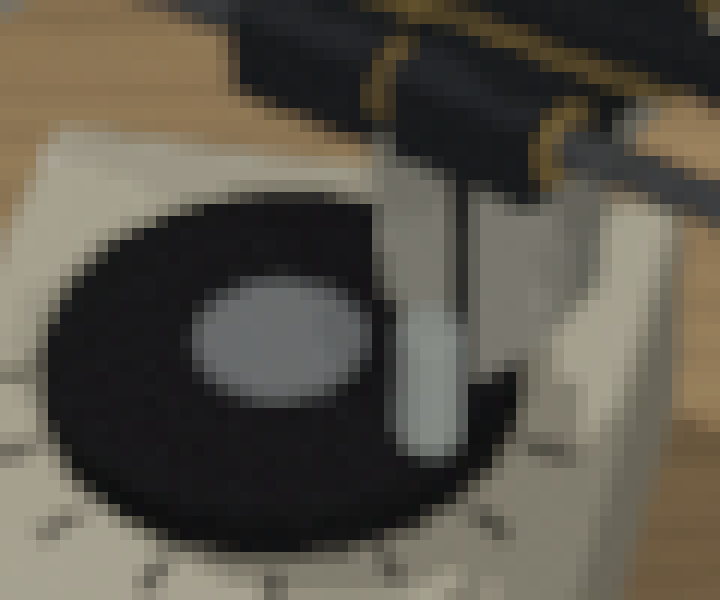

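The peg column is at 326 px, which fits 60°, so the dial has snapped into stop 2 (one click). On to the next, watching the peg angle.

Call:
{"api": "step_arm", "payload": {
  "increments": "0 0 0.035 -1.3 0.5 0 -1; 0 0 0.07 -2.7 1 0 -1; 0 0 0.105 -4.1 1.4 0 -1; 0 0 0.14 -5.4 1.8 0 -1; 0 0 0.175 -6.9 2.1 0 -1; 0 0 0.175 -6.9 2.1 0 -1"
}}

```text
time: 6.38
tool_pos: [527.1, 50.8, 97.6]
tcp_rot: [-3.141, -0.001, 2.399]
contact_force: [-1.3, 1.7, 1.3]
grip_width: 0.6
```

```bash
cat > z.py <<'E'
import sys
from plant import *
from h import *
n=sys.argv[1]; o=get_obs(); p=o["tool_pos"]; y=o["tcp_rot"][2]
# nominal finger angle
nom=np.degrees(y-np.pi+np.pi/2-YAW)
print("t",round(o["time"],2),p.round(1),"nominal peg deg",nom.round(1),"nominal pos",pose(nom,0,0)[0].round(1),"F",o["contact_force"].round(1))
S=capture("scene");np.savez(f"s{n}.npz",**S)
a=cv2.resize(S["frame"][175:225,290:350,::-1],(720,600),interpolation=3)
for d in range(84,-90,-12):
    b=np.radians(d)+YAW
    u,v=proj(S,[AX[0]+38*np.cos(b),AX[1]+38*np.sin(b),67])
    c=(int((u-290+.5)*12),int((v-175+.5)*12)); cv2.circle(a,c,3,(0,0,255) if (84-d)%24==0 else (0,255,255),-1)
cv2.imwrite(f"pics/z{n}.png",a)
E
python3 z.py 5
```

```text
t 6.38 [527.1  50.8  97.6] nominal peg deg 59.9 nominal pos [527.3  50.8   0. ] F [-1.3  1.7  1.3]
```

View pics/z5.png

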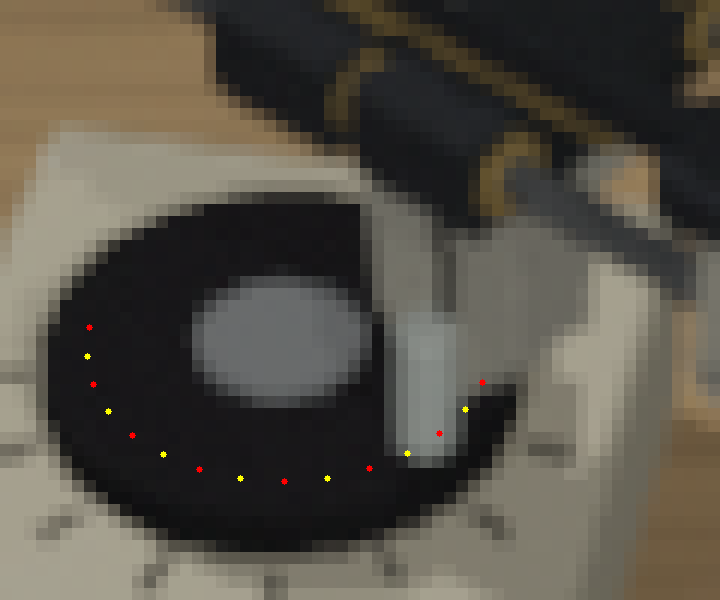

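The peg is just starting to leave stop 2, at about 57–58° with about 2 N. I'll continue towards the crest in small steps.

Call:
{"api": "step_arm", "payload": {
  "increments": "0 0 0.035 -1.3 0.5 0 -1; 0 0 0.07 -2.7 1 0 -1; 0 0 0.105 -4.1 1.4 0 -1; 0 0 0.105 -4.1 1.4 0 -1"
}}

```text
time: 6.92
tool_pos: [531.9, 48.7, 97.7]
tcp_rot: [3.141, 0.001, 2.294]
contact_force: [-0.5, -0.1, -0.1]
grip_width: 0.4
```

Call:
{"api": "step_arm", "payload": {
  "increments": "0 0 0.02 -0.8 0.3 0 -1; 0 0 0.035 -1.3 0.5 0 -1; 0 0 0.035 -1.3 0.5 0 -1"
}}

```text
time: 7.3
tool_pos: [532.9, 48.2, 97.8]
tcp_rot: [3.141, 0.001, 2.26]
contact_force: [0.1, -0.6, -0.6]
grip_width: 0.6
```

```bash
python3 z.py 6
```

```text
t 7.3 [532.9  48.2  97.8] nominal peg deg 51.9 nominal pos [532.5  48.4   0. ] F [ 0.1 -0.6 -0.6]
```

View pics/z6.png

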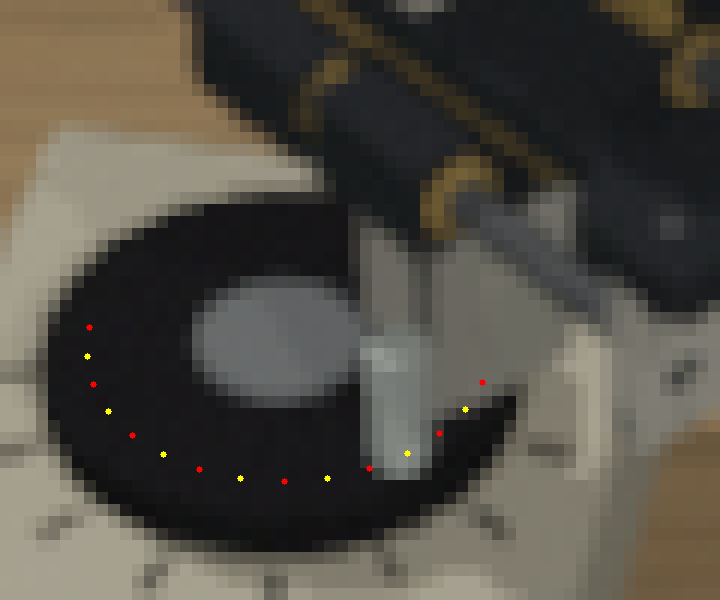

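The peg is near the crest (~47°) with almost no force, as expected there. I'll nudge it further.

Call:
{"api": "step_arm", "payload": {
  "increments": "0 0 0.02 -0.8 0.3 0 -1; 0 0 0.035 -1.3 0.5 0 -1; 0 0 0.035 -1.3 0.5 0 -1; 0 0 0.035 -1.3 0.5 0 -1"
}}

```text
time: 7.85
tool_pos: [533.9, 47.5, 97.7]
tcp_rot: [-3.142, 0.0, 2.225]
contact_force: [-0.5, 0.3, -0.9]
grip_width: 0.1
```

```bash
python3 z.py 7
```

```text
t 7.85 [533.9  47.5  97.7] nominal peg deg 49.9 nominal pos [533.7  47.7   0. ] F [-0.5  0.3 -0.9]
```

View pics/z7.png

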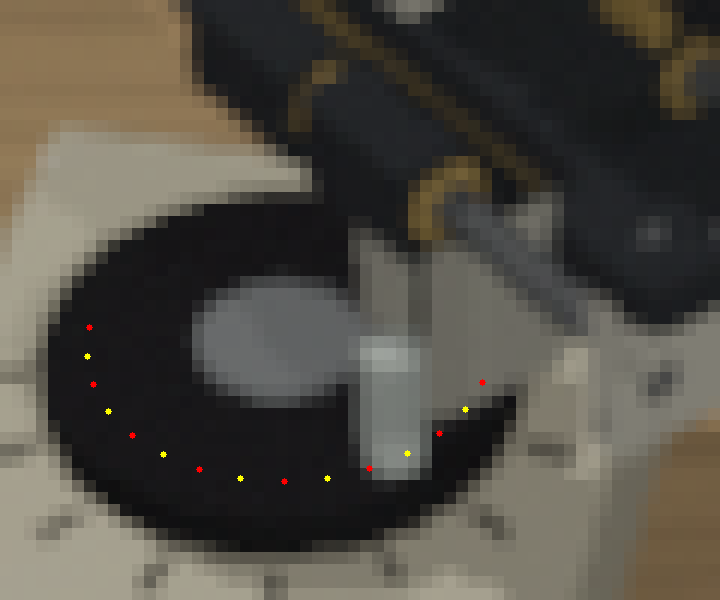

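Call:
{"api": "step_arm", "payload": {
  "increments": "0 0 0.02 -0.8 0.3 0 -1; 0 0 0.035 -1.3 0.5 0 -1; 0 0 0.035 -1.3 0.5 0 -1; 0 0 0.035 -1.3 0.5 0 -1"
}}

```text
time: 8.4
tool_pos: [535.0, 46.9, 97.7]
tcp_rot: [-3.142, 0.0, 2.19]
contact_force: [0.5, 0.1, 0.5]
grip_width: 0.3
```

```bash
python3 z.py 8
```

```text
t 8.4 [535.   46.9  97.7] nominal peg deg 47.9 nominal pos [535.  47.   0.] F [0.5 0.1 0.5]
```

View pics/z8.png

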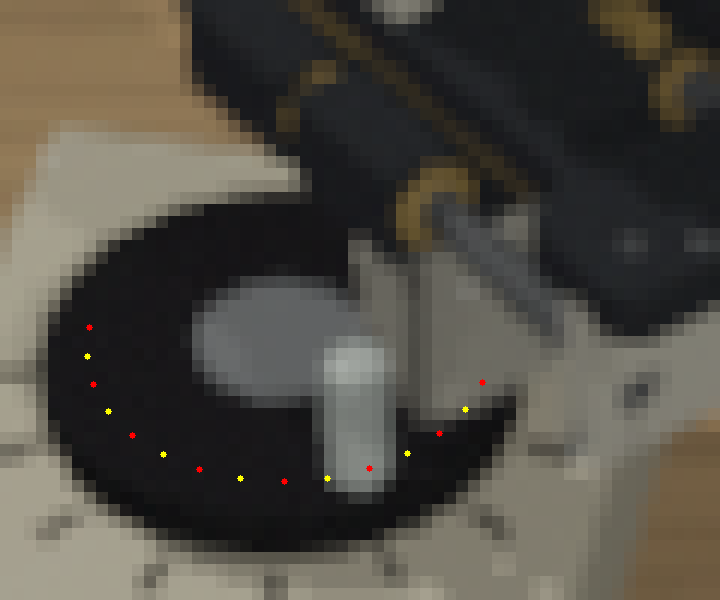

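The dial has snapped into stop 3 (two clicks), with the finger at nominal 48°. Next I'll move to nominal 28°, just before the next crest at 24°.

Call:
{"api": "step_arm", "payload": {
  "increments": "0 0 0.035 -1.3 0.5 0 -1; 0 0 0.07 -2.7 1 0 -1; 0 0 0.105 -4.1 1.4 0 -1; 0 0 0.14 -5.4 1.8 0 -1; 0 0 0.175 -6.9 2.1 0 -1; 0 0 0.21 -8.3 2.4 0 -1; 0 0 0.245 -9.7 2.6 0 -1; 0 0 0.28 -11.1 2.8 0 -1; 0 0 0.315 -12.5 2.9 0 -1; 0 0 0.35 -14 3 0 -1; 0 0 0.35 -14 3 0 -1"
}}

```text
time: 9.82
tool_pos: [546.0, 36.8, 97.8]
tcp_rot: [3.141, 0.001, 1.839]
contact_force: [-0.7, -0.1, 0.7]
grip_width: 0.6
```

```bash
python3 z.py 9
```

```text
t 9.82 [546.   36.8  97.8] nominal peg deg 27.8 nominal pos [545.5  37.3   0. ] F [-0.7 -0.1  0.7]
```

View pics/z9.png

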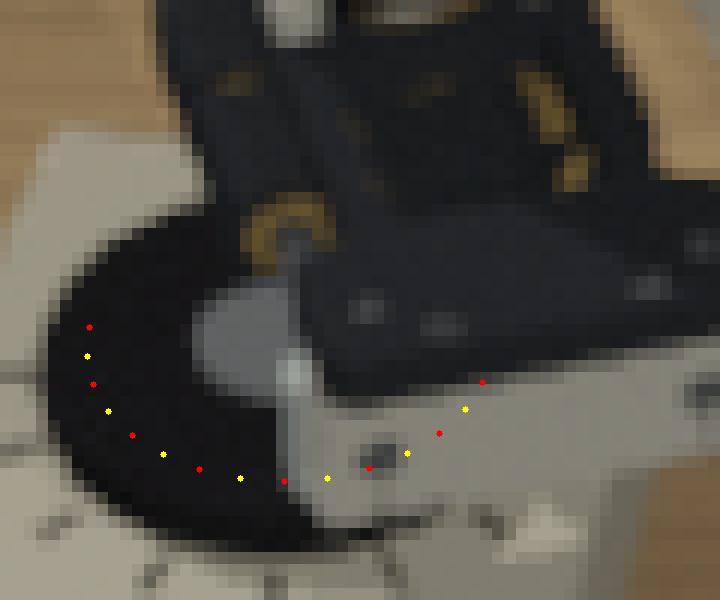

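The peg's left edge is at x ≈ 278, so its centre is near 22–24°, at the crest. The hand now hides its right side, so I'll watch the left edge.

Call:
{"api": "step_arm", "payload": {
  "increments": "0 0 0.02 -0.8 0.3 0 -1; 0 0 0.035 -1.3 0.5 0 -1; 0 0 0.052 -2 0.7 0 -1; 0 0 0.07 -2.7 1 0 -1; 0 0 0.07 -2.7 1 0 -1; 0 0 0.07 -2.7 1 0 -1"
}}

```text
time: 10.62
tool_pos: [547.2, 34.9, 97.7]
tcp_rot: [-3.141, 0.0, 1.77]
contact_force: [-0.1, -0.6, -0.5]
grip_width: 0.3
```

```bash
python3 z.py 10; python3 -c "
from plant import *;import cv2
c=capture('top');cv2.imwrite('pics/t10.png',cv2.resize(c['frame'][140:275,270:405,::-1],(590,590),interpolation=3))"
```

```text
t 10.62 [547.2  34.9  97.7] nominal peg deg 23.8 nominal pos [547.2  35.    0. ] F [-0.1 -0.6 -0.5]
```

View pics/z10.png

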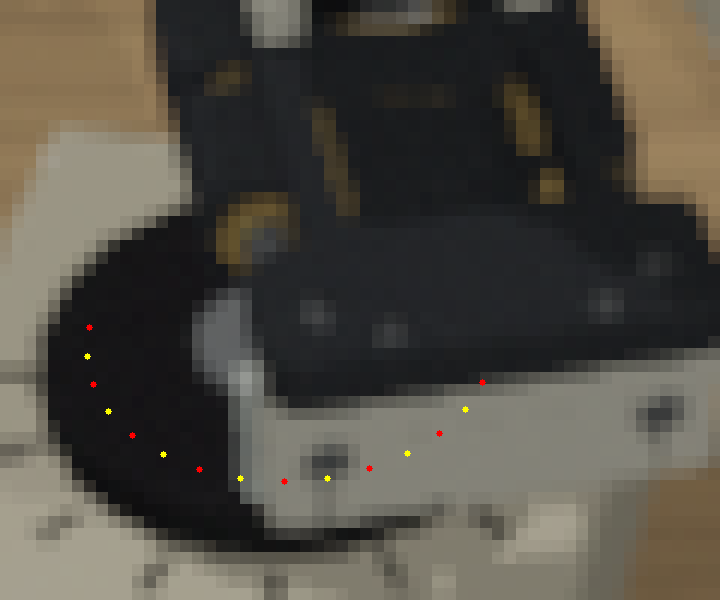

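View pics/t10.png

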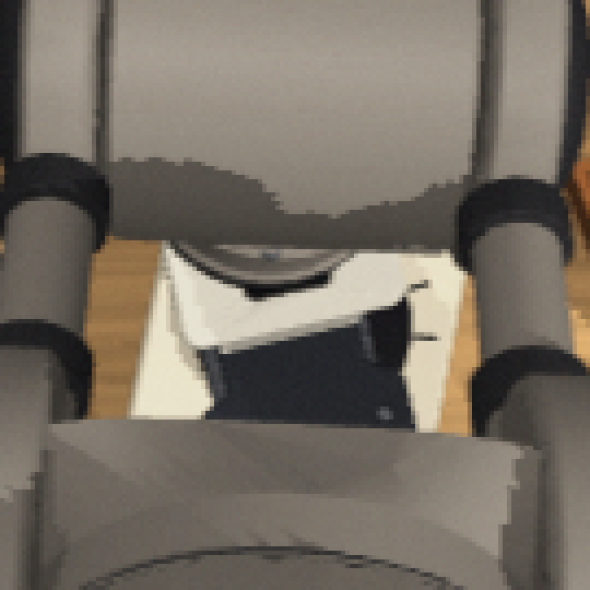

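The left edge jumped to x ≈ 230 (predicted about 237 for stop 4), so that is three clicks. The last crest is at 0°, and I'll approach nominal 4° slowly.

Call:
{"api": "step_arm", "payload": {
  "increments": "0 0 0.035 -1.3 0.5 0 -1; 0 0 0.07 -2.7 1 0 -1; 0 0 0.105 -4.1 1.4 0 -1; 0 0 0.14 -5.4 1.8 0 -1; 0 0 0.175 -6.9 2.1 0 -1; 0 0 0.21 -8.3 2.4 0 -1; 0 0 0.245 -9.7 2.6 0 -1; 0 0 0.28 -11.1 2.8 0 -1; 0 0 0.315 -12.5 2.9 0 -1; 0 0 0.35 -14 3 0 -1; 0 0 0.35 -14 3 0 -1"
}}

```text
time: 12.1
tool_pos: [553.1, 21.3, 97.7]
tcp_rot: [3.141, 0.001, 1.419]
contact_force: [0.0, -0.2, -0.9]
grip_width: 0.1
```

```bash
python3 z.py 11
```

```text
t 12.1 [553.1  21.3  97.7] nominal peg deg 3.7 nominal pos [552.9  21.9   0. ] F [ 0.  -0.2 -0.9]
```

View pics/z11.png

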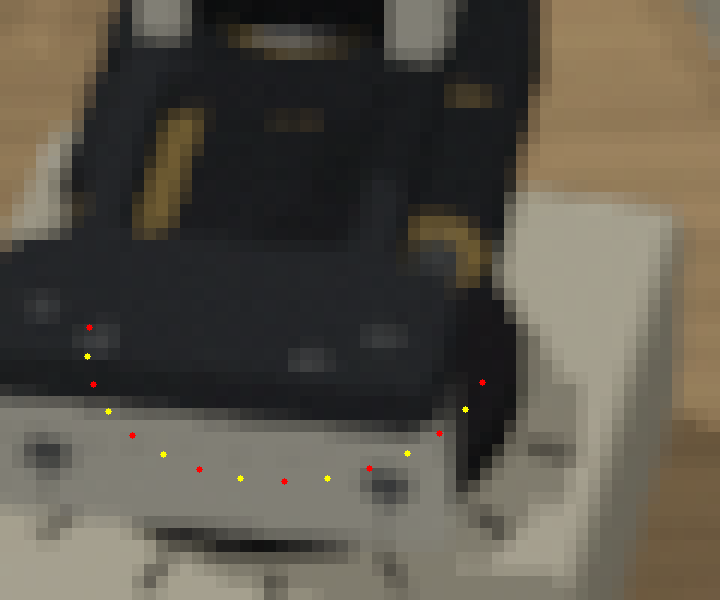

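The hand now hides the peg fully and the force is near zero, so it's either at the crest or already snapped. I'll back along the same arc and look.

Call:
{"api": "step_arm", "payload": {
  "increments": "0 0 -0.07 2.6 -1.2 0 -1; 0 0 -0.14 5.1 -2.5 0 -1; 0 0 -0.21 7.6 -4.1 0 -1; 0 0 -0.28 9.9 -5.8 0 -1; 0 0 -0.35 12.1 -7.6 0 -1; 0 0 -0.42 14.2 -9.6 0 -1; 0 0 -0.42 14.2 -9.6 0 -1; 0 0 -0.42 14.2 -9.6 0 -1"
}}

```text
time: 13.15
tool_pos: [545.8, 37.1, 97.7]
tcp_rot: [3.141, 0.0, 1.838]
contact_force: [-0.9, -0.3, -0.2]
grip_width: 0.8
```

```bash
python3 z.py 12
```

```text
t 13.15 [545.8  37.1  97.7] nominal peg deg 27.7 nominal pos [545.5  37.3   0. ] F [-0.9 -0.3 -0.2]
```

View pics/z12.png

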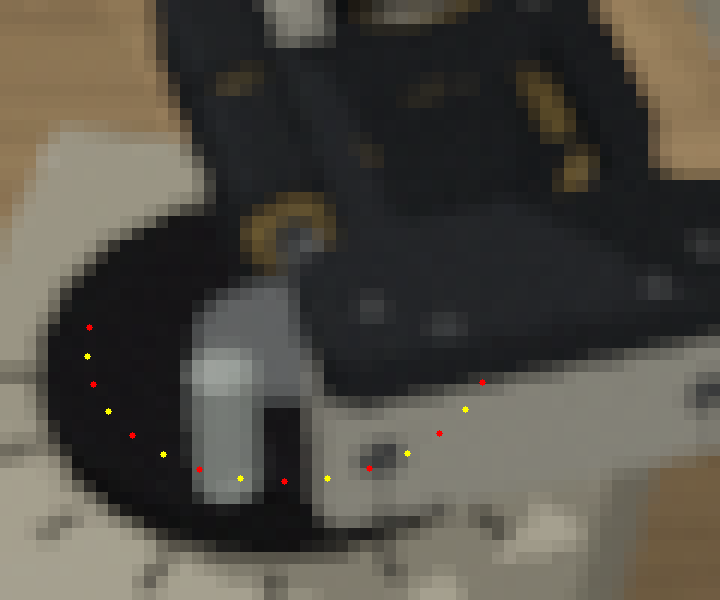

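The peg sits at x ≈ 227, about 0° and right on the last crest: neither in the fourth stop nor back in the third. I'll let a moment pass and measure again.

Call:
{"api": "step_arm", "payload": {
  "increments": "0 0 0 0 0 0 -1; 0 0 0 0 0 0 -1"
}}

```text
time: 13.45
tool_pos: [545.7, 37.2, 97.7]
tcp_rot: [3.142, 0.0, 1.84]
contact_force: [-0.7, -0.5, -0.0]
grip_width: 0.2
```

```bash
python3 z.py 13
python3 - <<'E'
from h import *
for n in (12,13):
    S=dict(np.load(f"s{n}.npz"));g=cv2.cvtColor(S["frame"],cv2.COLOR_RGB2GRAY)
    for r in (208,210,212,214): print(n,r,g[r,302:318])
E
```

```text
t 13.45 [545.7  37.2  97.7] nominal peg deg 27.8 nominal pos [545.5  37.3   0. ] F [-0.7 -0.5 -0. ]
12 208 [ 22  23  22  59 100 118 120 118 112  88  64  63  63  89 102  87]
12 210 [ 22  22  22  54  98 118 120 119 112  79  21  20  22  74 110 124]
12 212 [ 21  22  22  40  94 117 118 118 112  82  29  21  22  56 102 124]
12 214 [ 21  21  23  22  92 118 119 122 120  87  29  23  24  53 102 125]
13 208 [ 22  21  20  60 100 118 120 118 112  88  63  64  63  88 110 106]
13 210 [ 21  21  21  55  98 118 120 118 112  79  21  22  22  57 102 124]
13 212 [ 21  20  21  40  94 117 119 118 112  82  29  20  22  56 100 123]
13 214 [ 21  20  22  22  90 117 119 122 120  87  30  24  23  58 103 125]
```

View pics/z13.png

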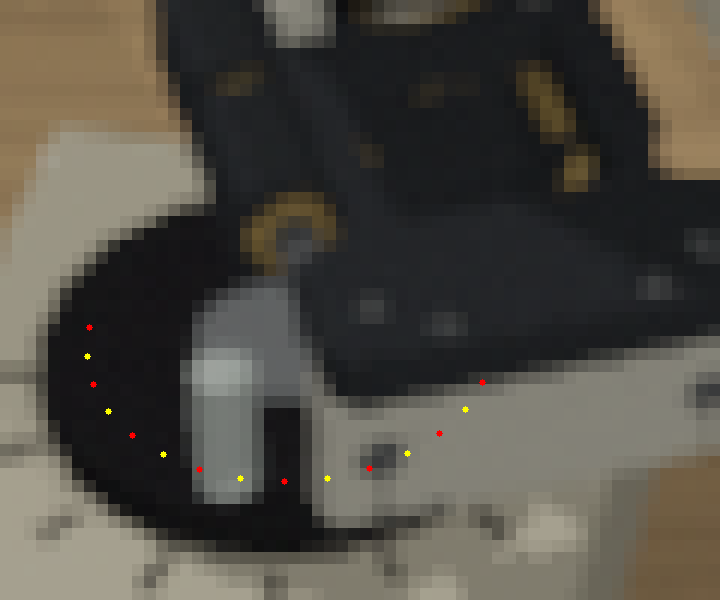

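It's stationary, held exactly on the crest by friction. I'll push about 3° further, to nominal 1°, then back off and look.

Call:
{"api": "step_arm", "payload": {
  "increments": "0 0 0.07 -2.7 1 0 -1; 0 0 0.14 -5.4 1.8 0 -1; 0 0 0.21 -8.3 2.4 0 -1; 0 0 0.28 -11.1 2.8 0 -1; 0 0 0.35 -14 3 0 -1; 0 0 0.385 -15.4 3 0 -1; 0 0 0.42 -16.8 3 0 -1; 0 0 0.435 -17.4 3 0 -1; 0 0 0.45 -18 2.9 0 -1; 0 0 0.468 -18.8 2.9 0 -1; 0 0 0.468 -18.8 2.9 0 -1; 0 0 0.468 -18.8 2.9 0 -1; 0 0 0.42 -16.8 3 0 -1; 0 0 0.35 -14 3 0 -1; 0 0 0.28 -11.1 2.8 0 -1; 0 0 0.21 -8.3 2.4 0 -1; 0 0 0.14 -5.4 1.8 0 -1; 0 0 0.07 -2.7 1 0 -1; 0 0 0 0 0 0 -1; 0 0 0 0 0 0 -1"
}}

```text
time: 16.0
tool_pos: [545.5, 37.4, 97.7]
tcp_rot: [-3.142, 0.0, 1.84]
contact_force: [-0.2, -1.1, 0.6]
grip_width: 0.3
```

```bash
python3 z.py 14
```

```text
t 16.0 [545.5  37.4  97.7] nominal peg deg 27.8 nominal pos [545.5  37.3   0. ] F [-0.2 -1.1  0.6]
```

View pics/z14.png

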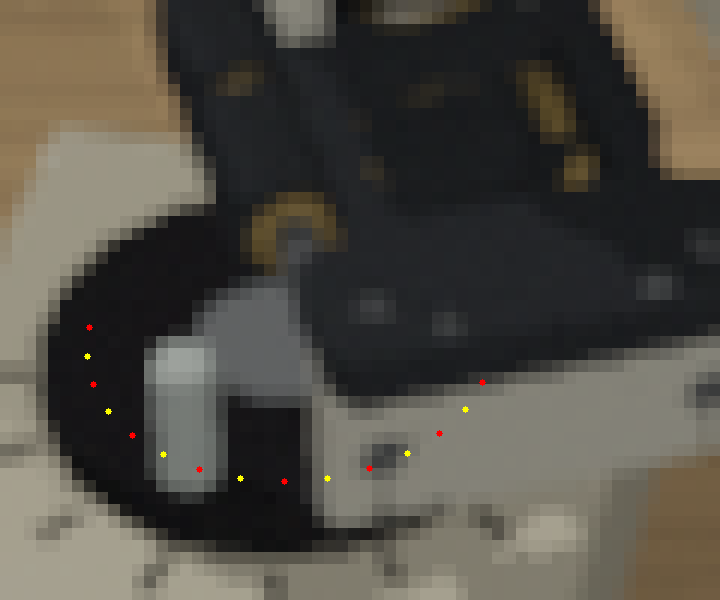

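The peg is at x ≈ 187, the −12° stop with the same −1 px offset as the others: four clicks. I'll lift straight up and move clear.

Call:
{"api": "step_arm", "payload": {
  "increments": "0 0 0 0 0 -15 -1; 0 0 0 0 0 -40 -1; 0 0 0 0 0 -75 -1; 0 0 0 0 0 -110 -1; 0 0 0 0 0 -150 -1; 0 0 0 0 0 -150 -1"
}}

```text
time: 16.8
tool_pos: [547.3, 37.1, 252.1]
tcp_rot: [3.134, 0.003, 1.839]
contact_force: [-0.5, 0.4, -0.5]
grip_width: 0.7
```

```bash
python3 -c "
from h import *
print(toolshift([545.6,37.2,248],1.84,[330,-380,248]))"
```

```text
[-344.83189441 -318.79486287   -0.        ]
```

Call:
{"api": "step_arm", "payload": {
  "increments": "0 0 0 -34 -32 0 -1; 0 0 0 -69 -64 0 -1; 0 0 0 -103 -96 0 -1; 0 0 0 -138 -128 0 -1; 0 0 0 -172 -160 0 -1; 0 0 0 -207 -192 0 -1; 0 0 0 -241 -224 0 -1; 0 0 0 -276 -256 0 -1; 0 0 0 -310 -288 0 -1; 0 0 0 -345 -319 0 -1; 0 0 0 -345 -319 0 -1; 0 0 0 -345 -319 0 -1; 0 0 0 -345 -319 0 -1"
}}

```text
time: 18.42
tool_pos: [330.3, -379.0, 247.7]
tcp_rot: [3.141, -0.0, 1.841]
contact_force: [0.9, -0.3, -0.3]
grip_width: 0.3
```

Run:
```python
from plant import *
from h import *
o=get_obs();print(o["time"],o["tool_pos"],np.abs(o["dq"]).max())
s=capture("scene");t=capture("top");np.savez("tF.npz",**t)
cv2.imwrite("pics/sF.png",s["frame"][:,:,::-1]);cv2.imwrite("pics/tF.png",t["frame"][:,:,::-1])
cv2.imwrite("pics/ctF.png",cv2.resize(t["frame"][145:270,280:400,::-1],(570,594),interpolation=3))
a=np.load("top0.npz")["frame"].astype(int);d=np.abs(a-t["frame"].astype(int)).max(2)>60
print([(n,d[y-18:y+18,x-18:x+18].sum()) for n,x,y in[("eye",265,206),("lens",276,149),("dish",403,246),("tray",422,194),("far",333,100),("near",270,320)]])
```

```text
18.425 [ 330.27522433 -379.0193348   247.68492273] 0.004913028799792472
[('eye', np.int64(0)), ('lens', np.int64(0)), ('dish', np.int64(0)), ('tray', np.int64(0)), ('far', np.int64(0)), ('near', np.int64(0))]
```

View pics/ctF.png

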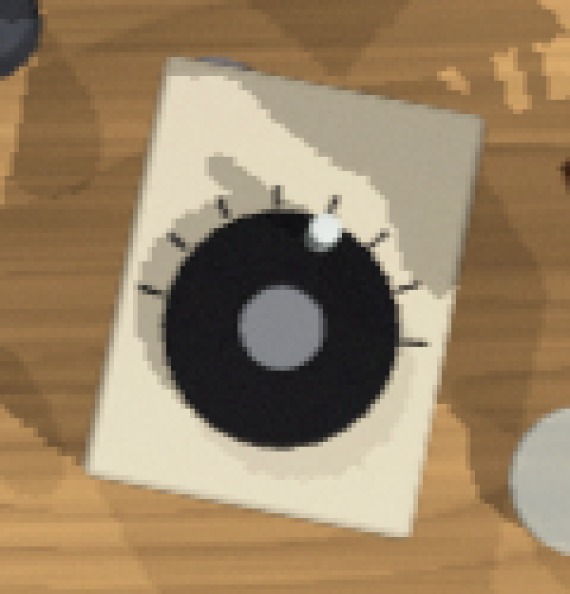

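View pics/tF.png

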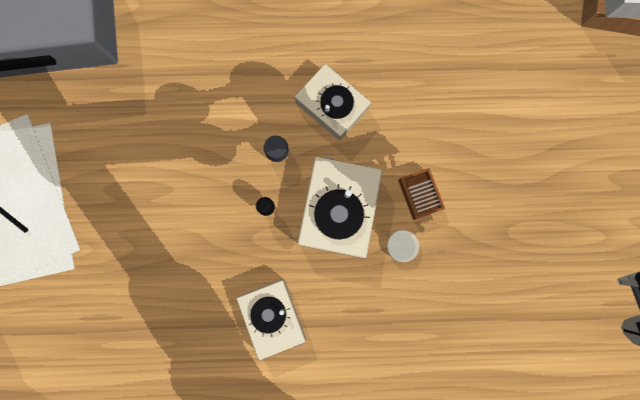

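Run:
```python
from plant import *
from h import *
T=dict(np.load("tF.npz"))
p=ray(T,(325/4.75+279.6,228/4.75+144.6),95);h=ray(T,(281/4.75+279.6,327/4.75+144.6),69);q=p-h
print(np.degrees(np.arctan2(q[1],q[0]))+12.4,np.hypot(*q[:2]))
print(close_job())
```

```text
-12.454494518620015 37.89214543648095
the job is handed in; nothing more can be done
None
```

The dial now rests in the fifth click stop, four clicks clockwise from where it started, and the job is handed in at about 18.5 s. I pushed the peg round with the shut fingertips, then lifted straight up and moved the hand clear.

- **Start:** the peg stood in the first stop on the largest unit. I measured it at 84.3° against 84° nominal.
- **Fourth click:** the dial first stuck on the last crest, held by friction, with the hand hiding it from both cameras. I backed off to see it, then pushed about 3° further until it snapped in. I saw no sign of it going past the fourth stop, though that snap itself was hidden by the hand.
- **Final position:** the top view gives −12.5° against the −12° nominal, on the fifth tick.
- **Forces:** every reading between moves was about 2.5 N or less. I did not see the values in between.
- **Surroundings:** the four bystanders and the two smaller units show no change in the before-and-after top pictures. The unit shows none by eye.
- **Check that disagreed:** in the scene view the peg always sat about 1 pixel (2–3°) ahead of my prediction. It did so at every stop, so I took it as calibration error.

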